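# Sweep the pink bisque shells into the catch frame

## Task

Using the fingertips as a sweeper, sweep the three pink clay shells across the table, through the open front of the three-sided wooden frame, until each lies flat and completely inside it. Only push them gently along the table, without flicking, lifting or turning any over, and leave the two stars, the brush and all the pots and jars where they are.

Things in the scene. Friction and masses are not known exactly. Their poses are not given: they have to be found in the camera images.
- frame: Low pale wooden three-sided frame, fixed; inside is the bare table under thin white paper, 120 mm deep (x), 300 mm wide (y); walls 30 mm high, 12 mm thick. Origin: centre of that area, at table height. Its +x points to its back wall (inner face x = 60 mm); the side at x = -60 mm is open, no sill, and faces the robot within 0.3 rad. Shells and stars start in a row 125 to 185 mm before the origin, 60 mm or more apart.
- shell_a: Pink unglazed clay shell, a flat round disc 44 mm in diameter and 10 mm thick with low fan ridges on top, 25 to 50 g, loose on the table. Origin: centre of its underside; z up.
- shell_b: Pink unglazed clay shell, a flat round disc 44 mm in diameter and 10 mm thick with low fan ridges on top, 25 to 50 g, loose on the table. Origin: centre of its underside; z up.
- shell_c: Pink unglazed clay shell, a flat round disc 44 mm in diameter and 10 mm thick with low fan ridges on top, 25 to 50 g, loose on the table. Origin: centre of its underside; z up.
- star_blue: Blue five-pointed clay star, 42 mm across, 10 mm thick, loose on the table among the shells; to be left alone. Origin: centre of its underside.
- star_maroon: Dark maroon five-pointed clay star, 42 mm across, 10 mm thick, loose on the table among the shells; to be left alone. Origin: centre of its underside.
- bowl: Blue bowl, 96 mm across the rim, 50 mm high, standing beside one side wall of the frame. Origin: centre of its underside.
- glaze_jar: Orange-red glaze jar, 66 mm in diameter, 85 mm high, standing beside the other side wall of the frame. Origin: centre of its underside.
- lilac_jar: Lilac glaze jar with a white cap, 60 mm in diameter, 90 mm high, standing at the right of the table. Origin: centre of its underside.
- cup: Cream clay cup, 72 mm across, 60 mm high, standing at the left of the table. Origin: centre of its underside.
- brush: Flat brush, 200 mm long, 42 mm wide, 20 mm high, lying on the table at the right, its long axis along its own x. Origin: middle of its length, at its underside.
Not all that is in view belongs to the job. What is shaped like the shell_b but yellow is not meant. Leave any green look-alike of the shell_c alone.

How it is judged:
By the outcome, as a careful person would: the job done as asked, in the order asked, and still so for the second after the job is handed in, with the robot touching nothing.
It also fails if it takes over 51 s, if anything falls off the work surface, if the arm or the gripper's body presses on something with over 40 N, if the wrist force passes 120 N, or if a joint passes its speed limit or range.

## Robot

A 6-joint arm with a two-finger parallel gripper is mounted at the origin on the work surface. World frame = base frame: x ahead of the robot, y to its left, z up, the work surface at z = 0. Lengths are in m, angles in rad, forces in N, time in s.
With the tool pointing down it reaches from about 0.425 to 0.95 m from the base axis. Payload 3.5 kg.
Tool frame: the origin (TCP) lies at the very end of the fingers, on their centre line; the grasp point (between the pads) lies 19 mm behind it; z points along the fingers, y is the line along which they close (so a half turn about z gives the same grasp; the last joint's range is limited). The gripper opens to 85 mm and grips with 20 to 120 N. Pads are 22 mm wide; open, the fingers measure 114 mm over their backs; the gripper's body (76 mm by 85 mm) begins 54 mm behind the grasp point. The pads swing forward as they close: fully open they stand 13 mm farther back than shut.
Start: joints at [-1.472, 0.286, 1.577, -0, 1.279, -0.15], TCP at [0.166, -0.654, 0.231] pointing down, gripper open.
Joint ranges: [-2.77, 2.77], [-0.9, 2.22], [0.21, 2.48], [-1.53, 4.67], [0.24, 2.81], [-2.84, 2.84]. Speed limits (rad/s): [2.79, 2.79, 3.14, 3.14, 3.14, 3.14].

## Interface

Orientations are given as a unit quaternion [x, y, z, w].
In Python, from plant import ctrl, optics, sign_off gives the robot as it stands.
- The arm moves only by the shell command python3 -m creep 'ROWS' [FORCE]. ROWS is JSON, a list of rows, each an object of numbers: "x", "y", "z": the shift along the tool's x, y, z in mm; "rx", "ry", "rz": the turn, a rotation vector about the tool's x, y, z in degrees; "grip": the opening, from 0 (shut) to 1 (fully open). In form: [{"x": .., "y": .., "z": .., "rx": .., "ry": .., "rz": .., "grip": ..}, ...]. A call has exactly 10 rows; each row shifts and turns the commanded pose from where the row before left it, along the tool's axes as they then stand; what a row does not reach is not made up. A row lasts 1/12 s, in which the tool goes at most 41.7 mm and 7.16 degrees, less where a joint would pass 70% of its speed; a pose out of reach is approached as far as the arm can. A call with a gripper value outside its range is refused whole. The fingers move at their own pace and stop on an object; FORCE is the grip in N (left out, the last holds). Time passes only in rows, so rows that do not move let the fingers close, or fill a call up. It gives the time, the measured TCP pose, the force, the opening and the grip force at its end, in the units of the state.
- ctrl.get_state(): the state, without advancing time (a new reading comes with each control period).
- optics.read_camera(name): name is "scene" or "top" or "wrist"; returns a dict with "color" (480x640x3 uint8, blue, green, red), "K" (3x3 intrinsics, pixels), "R" (3x3) and "t" (3): a world point X has camera coordinates R X + t. Camera axes: x right, y down, z forward; pixel columns grow to the right and rows downward; lengths in m; the calibration is good to about 2 mm. A picture is of the moment at which its call begins. There is no depth.
- sign_off(): hands the job in; it is judged then, once.
The state is a dict: "time": time; "qpos": joint angles; "dq": joint speeds; "joint_efforts": joint torques, N m; "eef_pos": TCP position; "tcp_rot": TCP orientation; "contact_force": force on the tool from outside, world axes, zero at the start; "wrist_torque": the same for the moment, N m; "opening": opening from 0.0 (shut) to 1.0 (fully open); "finger_force": force on a finger pad.
Only numpy, scipy, OpenCV 4.12 (cv2) and the standard library are available. Lean on these libraries where they do the work, as an engineer would, in place of code of your own. Each camera call takes 0.05 s, during which the arm holds its last target. There are 200 camera calls.

## Working session

There is one attempt and no reset: what is moved stays moved. The work goes in short steps, Python scripts to look and compute and a shell command to move; the robot and the scene stay as the last step left them, time stands still between calls to the robot, and variables do not carry over. Pictures are saved under pics/ and viewed, at most 10 in all, crops included, and the job is handed in when it is done.

```bash
mkdir -p pics; ls; python3 - <<'E'
from plant import ctrl, optics
import cv2
s=ctrl.get_state();print(s)
for n in("top","scene"):
    c=optics.read_camera(n);cv2.imwrite(f"pics/{n}0.png",c["color"]);print(n,c["K"],c["R"],c["t"])
E
```

```text
pics
{'time': 0.0, 'qpos': array([-1.47197154e+00,  2.87150066e-01,  1.57816645e+00,  1.31475829e-05,
        1.27857540e+00, -1.49987517e-01]), 'dq': array([ 0.00035926, -0.00010134,  0.00096514,  0.00013011,  0.00020128,
       -0.00016   ]), 'joint_efforts': array([-6.12711283e-04, -4.05987453e+01, -2.92622656e+01, -1.21829107e-04,
        5.82441251e-03, -9.26067543e-07]), 'eef_pos': array([ 0.16619628, -0.65355378,  0.22996328]), 'tcp_rot': array([ 9.92271110e-01,  1.24083531e-01,  3.56967934e-05, -1.14909422e-03]), 'contact_force': array([0.69964852, 0.24335245, 0.3645049 ]), 'wrist_torque': array([-0.01883654,  0.00325398,  0.05795777]), 'finger_force': 0.0, 'opening': 1.0031531284522066}
top [[541.72551577   0.         315.82270213]
 [  0.         541.72551577 241.68663233]
 [  0.           0.           1.        ]] [[ 0.02755515 -0.99961086 -0.00434046]
 [-0.99786364 -0.02724916 -0.05937705]
 [ 0.05923567  0.00596733 -0.99822619]] [0.02199716 0.59197245 1.44200401]
scene [[522.27480345   0.         319.08131629]
 [  0.         522.27480345 235.67438276]
 [  0.           0.           1.        ]] [[ 0.89339016  0.44881615 -0.02044702]
 [ 0.30859598 -0.64607919 -0.69810471]
 [-0.32653107  0.61737001 -0.71570366]] [-0.53672525 -0.13810795  1.9559453 ]
```

View pics/top0.png

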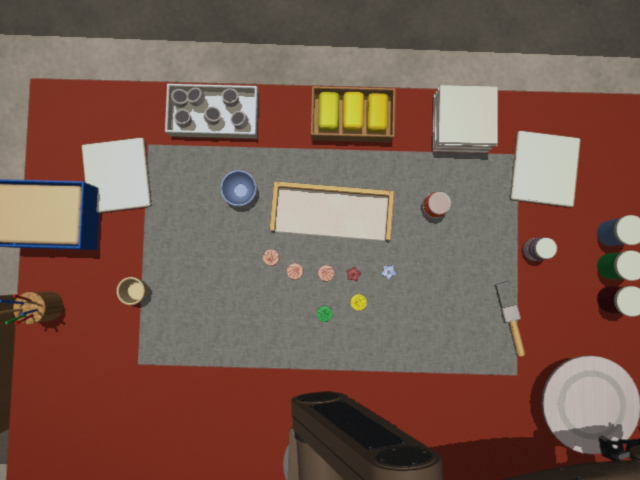

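View pics/scene0.png

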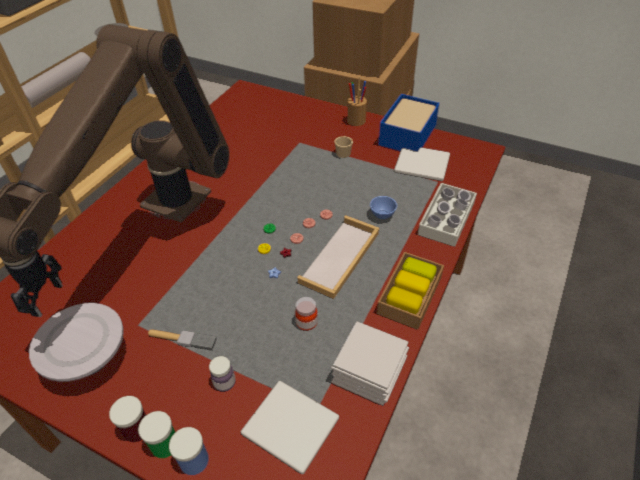

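The top view shows the shells at about (271,257), (295,271) and (326,273). The maroon star is at (353,273), the blue star at (389,271), the yellow look-alike at (359,302) and the green one at (325,313). The frame spans (272..393, 183..240) and opens downward in the image, towards the robot. The scene view agrees. Next I'll measure positions.

```bash
cat > h.py <<'E'
import numpy as np, cv2
from plant import ctrl, optics
def ray(c,uv,z):
    d=c["R"].T@np.linalg.inv(c["K"])@np.array([uv[0],uv[1],1.]); o=-c["R"].T@c["t"]
    return o+d*(z-o[2])/d[2]
def blobs(c,lo,hi,amin,z):
    m=cv2.inRange(cv2.cvtColor(c["color"],cv2.COLOR_BGR2HSV),lo,hi)
    m=cv2.morphologyEx(m,cv2.MORPH_CLOSE,np.ones((3,3)))
    out=[]
    for k in cv2.findContours(m,0,2)[0]:
        if cv2.contourArea(k)>=amin:
            r=cv2.minEnclosingCircle(k); out.append((np.round(r[0],1),round(cv2.contourArea(k)),k,ray(c,r[0],z)))
    return out
E
python3 - <<'E'
from h import *
c=optics.read_camera("top"); hsv=cv2.cvtColor(c["color"],cv2.COLOR_BGR2HSV)
for p in[(271,262),(295,276),(326,278),(353,273),(389,271),(330,188),(330,215)]: print(p,hsv[p[1],p[0]])
sc=optics.read_camera("scene")
for n,cc in(("top",c),("scene",sc)):
  for nm,lo,hi in(("pink",(0,60,150),(14,160,255)),("maroon",(165,80,40),(180,255,150)),("blue",(100,50,150),(125,255,255)),("yellow",(25,150,120),(33,255,255)),("green",(50,150,60),(75,255,255))):
    for b in blobs(cc,lo,hi,25,.008):
        w=b[3]
        if .35<w[0]<.75 and abs(w[1])<.25: print(n,nm,b[0],b[1],w.round(4), 2*1000*np.sqrt(b[1]/np.pi)/520*1.4)
print("frame outer corners (wood)")
m=cv2.inRange(hsv,(10,60,120),(25,255,255)); m[:170]=0;m[250:]=0;m[:,:262]=0;m[:,405:]=0
k=np.vstack([q for q in cv2.findContours(m,0,2)[0] if cv2.contourArea(q)>30]); r=cv2.minAreaRect(k);print(r)
for p in cv2.boxPoints(r): print(p,ray(c,p,.03).round(4))
# paper
m=cv2.inRange(hsv,(0,0,150),(30,50,255)); m[:185]=0;m[245:]=0;m[:,:270]=0;m[:,395:]=0
k=max(cv2.findContours(m,0,2)[0],key=cv2.contourArea); r=cv2.minAreaRect(k);print(r)
for p in cv2.boxPoints(r): print(p,ray(c,p,.0).round(4))
cv2.imwrite("pics/crop.png",cv2.resize(c["color"][170:330,230:430],None,fx=4,fy=4,interpolation=2)[:600])
E
```

```text
(271, 262) [  8  94 176]
(295, 276) [  9  75 194]
(326, 278) [  8  85 184]
(353, 273) [179 120 123]
(389, 271) [110  54 161]
(330, 188) [ 21 106 203]
(330, 215) [ 17  25 202]
top pink [325.8 272.5] 185 [0.5091 0.009  0.008 ] 41.32050451824905
top pink [294.3 270.8] 182 [0.5112 0.0942 0.008 ] 40.98410404066439
top pink [270.4 256.8] 181 [0.5474 0.1601 0.008 ] 40.871355260220135
top blue [240.5 191.4] 192 [0.7237 0.2476 0.008 ] 42.094985640866945
top yellow [358.2 302.2] 168 [ 0.4317 -0.0802  0.008 ] 39.37625349232321
top green [324.1 314.2] 73 [0.3969 0.0107 0.008 ] 25.956204157160133
scene pink [296.5 237.5] 80 [0.5088 0.0109 0.008 ] 27.172196390986336
scene pink [309. 222.] 74 [0.5123 0.097  0.008 ] 26.13338166898911
scene pink [326. 213.] 70 [0.5462 0.1644 0.008 ] 25.41726233530157
scene maroon [285.1 250.9] 41 [ 0.5041 -0.0605  0.008 ] 19.452332291117294
scene blue [273.9 271.8] 48 [ 0.5163 -0.1565  0.008 ] 21.047492820433472
scene yellow [263.6 248. ] 76 [ 0.4322 -0.0802  0.008 ] 26.484181011970417
scene green [269. 228.] 66 [0.3999 0.0101 0.008 ] 24.680373007432912
frame outer corners (wood)
((331.740234375, 210.01431274414062), (121.56568145751953, 49.40324783325195), 4.436474323272705)
[269.22876 229.94014] [0.6185 0.1637 0.03  ]
[273.0503  180.68492] [0.7516 0.1577 0.03  ]
[394.2517  190.08849] [ 0.7349 -0.1685  0.03  ]
[390.43018 239.3437 ] [ 0.6021 -0.1609  0.03  ]
((331.36895751953125, 214.5724334716797), (109.95221710205078, 42.43624496459961), 4.763641834259033)
[274.8207  231.15173] [0.6179 0.1511 0.    ]
[278.34482 188.86209] [0.7345 0.1451 0.    ]
[387.9172  197.99313] [ 0.7174 -0.1557  0.    ]
[384.3931  240.28278] [ 0.6011 -0.1484  0.    ]
```

View pics/crop.png

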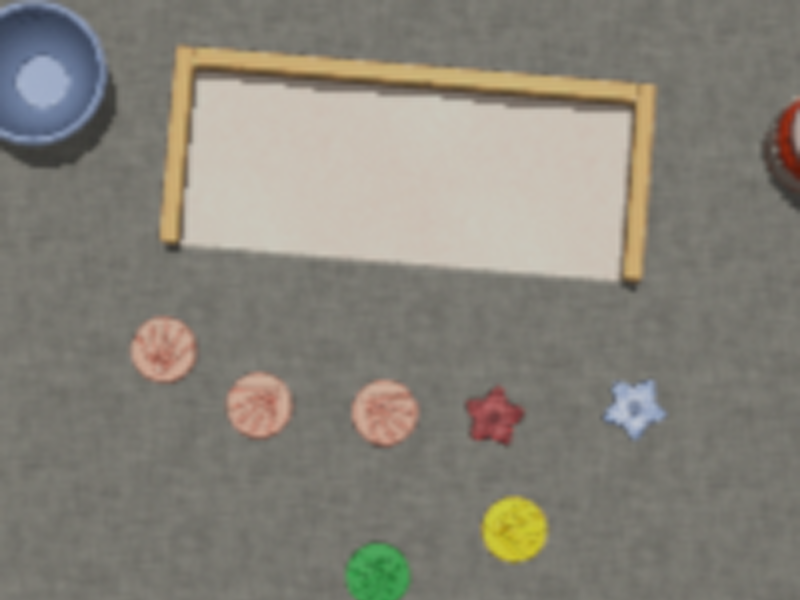

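The shells measure about 41 mm across, close to the stated 44 mm. They are in the 125–185 mm row, and the two views agree to about 4 mm. The frame origin is about (0.669, -0.002) with yaw about -0.053.

I'll use nearly shut fingers as a cradle and push shell C (the left one) first, then B, then A. The first move stays high on a curve around the base.

```bash
cat >> h.py <<'E'
O=np.array([.669,-.002]); YAW=-.053
Rf=np.array([[np.cos(YAW),-np.sin(YAW)],[np.sin(YAW),np.cos(YAW)]])
f2w=lambda p: O+Rf@np.array(p)
w2f=lambda p: Rf.T@(np.array(p)[:2]-O)
from scipy.spatial.transform import Rotation as Ro
def go(fx,fy,z,head=None):
    "tool-axis shift (mm) to a frame point; rz to reach frame heading (deg)"
    s=ctrl.get_state(); M=Ro.from_quat(s["tcp_rot"]).as_matrix(); w=np.r_[f2w((fx,fy)),z]
    h=np.degrees(np.arctan2(M[1,0],M[0,0]))
    print("t",round(s["time"],2),"tcp frame",w2f(s["eef_pos"]).round(4),"z",s["eef_pos"][2].round(4),"F",s["contact_force"].round(1),"shift",(M.T@(w-s["eef_pos"])*1000).round(1),"rz",None if head is None else round(h-np.degrees(YAW)-head,1))
E
R='{"x":37.2,"y":-16.7,"grip":0.25}'
python3 -m creep '[{"x":37.2,"y":-16.7,"grip":0.25},{"x":37.2,"y":-16.7,"grip":0.25},{"x":37.2,"y":-16.7,"grip":0.25},{"x":37.2,"y":-16.7,"grip":0.25},{"x":37.2,"y":-16.7,"grip":0.25},{"x":37.2,"y":-16.7,"grip":0.25},{"x":37.2,"y":-16.7,"grip":0.25},{"x":37.2,"y":-16.7,"grip":0.25},{"x":37.2,"y":-16.7,"grip":0.25},{"x":37.2,"y":-16.7,"grip":0.25}]' 20
python3 -c "
from h import *
go(-.177,.173,.15,-19.6)"
```

```text
t 0.2 tcp frame [-0.4676 -0.6775] z 0.2305 F [ 0.2 -1.   0.3] shift [ 530.2 -725.6   81.6] rz 36.9$[0]: bad value
```

```bash

python3 -m creep '[{"x":37,"y":-17,"z":0,"rx":0,"ry":0,"rz":0,"grip":0.25},{"x":37,"y":-17,"z":0,"rx":0,"ry":0,"rz":0,"grip":0.25},{"x":37,"y":-17,"z":0,"rx":0,"ry":0,"rz":0,"grip":0.25},{"x":37,"y":-17,"z":0,"rx":0,"ry":0,"rz":0,"grip":0.25},{"x":37,"y":-17,"z":0,"rx":0,"ry":0,"rz":0,"grip":0.25},{"x":37,"y":-17,"z":0,"rx":0,"ry":0,"rz":0,"grip":0.25},{"x":37,"y":-17,"z":0,"rx":0,"ry":0,"rz":0,"grip":0.25},{"x":37,"y":-17,"z":0,"rx":0,"ry":0,"rz":0,"grip":0.25},{"x":37,"y":-17,"z":0,"rx":0,"ry":0,"rz":0,"grip":0.25},{"x":37,"y":-17,"z":0,"rx":0,"ry":0,"rz":0,"grip":0.25}]' 20
python3 -c "
from h import *
go(-.177,.173,.15,-19.6)"
```

```text
time: 1.03
eef_pos: [0.4842, -0.3967, 0.2312]
tcp_rot: [0.992, 0.124, 0.0, -0.0]
contact_force: [0.2, 0.1, -0.1]
opening: 0.248
finger_force: 0.0
t 1.03 tcp frame [-0.1636 -0.4039] z 0.2312 F [ 0.2  0.1 -0.1] shift [ 158.7 -554.8   81.3] rz 36.9
```

```bash

python3 -m creep '[{"x":11,"y":-40,"z":0,"rx":0,"ry":0,"rz":0,"grip":0.25},{"x":11,"y":-40,"z":0,"rx":0,"ry":0,"rz":0,"grip":0.25},{"x":11,"y":-40,"z":0,"rx":0,"ry":0,"rz":0,"grip":0.25},{"x":11,"y":-40,"z":0,"rx":0,"ry":0,"rz":0,"grip":0.25},{"x":11,"y":-40,"z":0,"rx":0,"ry":0,"rz":0,"grip":0.25},{"x":11,"y":-40,"z":0,"rx":0,"ry":0,"rz":0,"grip":0.25},{"x":11,"y":-40,"z":0,"rx":0,"ry":0,"rz":0,"grip":0.25},{"x":11,"y":-40,"z":0,"rx":0,"ry":0,"rz":0,"grip":0.25},{"x":11,"y":-40,"z":0,"rx":0,"ry":0,"rz":0,"grip":0.25},{"x":11,"y":-40,"z":0,"rx":0,"ry":0,"rz":0,"grip":0.25}]' 
python3 -m creep '[{"x":10,"y":-35,"z":0,"rx":0,"ry":0,"rz":0,"grip":0.25},{"x":10,"y":-35,"z":0,"rx":0,"ry":0,"rz":0,"grip":0.25},{"x":10,"y":-35,"z":0,"rx":0,"ry":0,"rz":0,"grip":0.25},{"x":10,"y":-35,"z":0,"rx":0,"ry":0,"rz":0,"grip":0.25},{"x":0,"y":0,"z":15,"rx":0,"ry":0,"rz":6.15,"grip":0.25},{"x":0,"y":0,"z":15,"rx":0,"ry":0,"rz":6.15,"grip":0.25},{"x":0,"y":0,"z":15,"rx":0,"ry":0,"rz":6.15,"grip":0.25},{"x":0,"y":0,"z":15,"rx":0,"ry":0,"rz":6.15,"grip":0.25},{"x":0,"y":0,"z":10,"rx":0,"ry":0,"rz":6.15,"grip":0.25},{"x":0,"y":0,"z":10,"rx":0,"ry":0,"rz":6.15,"grip":0.25}]' 
python3 -c "
from h import *
go(-.177,.173,.02,-19.6)
c=optics.read_camera('wrist');cv2.imwrite('pics/w1.png',c['color'])
for b in blobs(c,(0,60,120),(14,170,255),150,.008): print(b[0],b[1],w2f(b[3]))"
```

```text
time: 1.87
eef_pos: [0.4906, 0.0184, 0.2314]
tcp_rot: [0.992, 0.124, 0.0, 0.0]
contact_force: [1.1, -0.1, -0.6]
opening: 0.25
finger_force: 0.0
time: 2.7
eef_pos: [0.4948, 0.162, 0.1502]
tcp_rot: [0.98, -0.199, -0.001, 0.0]
contact_force: [-0.7, 0.0, -0.3]
opening: 0.247
finger_force: 0.0
t 2.7 tcp frame [-0.1826  0.1546] z 0.1502 F [-0.7  0.  -0.3] shift [ -0.9 -19.3 130.2] rz -0.3
[591.  406.5] 1216 [-0.41084765 -0.00955317]
[395.2 164.1] 3212 [-0.1617997   0.08787207]
[285.8 152.7] 3254 [-0.1292102  0.1555264]
[518.5 117. ] 3584 [-0.1598597   0.00247864]
```

View pics/w1.png

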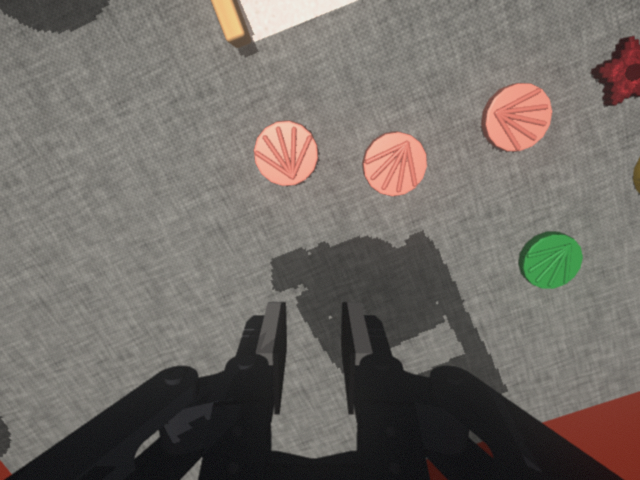

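The wrist view shows the shells at (286,153), (395,164) and (518,117). These cast to within 2 mm of the earlier estimates, so I'll shift left 19 mm and descend behind shell C.

```bash

python3 -m creep '[{"x":-1,"y":-10,"z":0,"rx":0,"ry":0,"rz":0,"grip":0.25},{"x":0,"y":-9,"z":20,"rx":0,"ry":0,"rz":0,"grip":0.25},{"x":0,"y":0,"z":25,"rx":0,"ry":0,"rz":0,"grip":0.25},{"x":0,"y":0,"z":25,"rx":0,"ry":0,"rz":0,"grip":0.25},{"x":0,"y":0,"z":25,"rx":0,"ry":0,"rz":0,"grip":0.25},{"x":0,"y":0,"z":25,"rx":0,"ry":0,"rz":0,"grip":0.25},{"x":0,"y":0,"z":16,"rx":0,"ry":0,"rz":0,"grip":0.25},{"x":0,"y":0,"z":5,"rx":0,"ry":0,"rz":0,"grip":0.25},{"x":0,"y":0,"z":2,"rx":0,"ry":0,"rz":0,"grip":0.25},{"x":0,"y":0,"z":0,"rx":0,"ry":0,"rz":0,"grip":0.25}]' 
python3 -c "
from h import *
go(-.177,.173,.004,-19.6)"
python3 -m creep '[{"x":0,"y":0,"z":1,"rx":0,"ry":0,"rz":0,"grip":0.25},{"x":0,"y":0,"z":1,"rx":0,"ry":0,"rz":0,"grip":0.25},{"x":0,"y":0,"z":0,"rx":0,"ry":0,"rz":0,"grip":0.25},{"x":0,"y":0,"z":0.5,"rx":0,"ry":0,"rz":0,"grip":0.25},{"x":0,"y":0,"z":0.5,"rx":0,"ry":0,"rz":0,"grip":0.25},{"x":0,"y":0,"z":0.5,"rx":0,"ry":0,"rz":0,"grip":0.25},{"x":0,"y":0,"z":0,"rx":0,"ry":0,"rz":0,"grip":0.25},{"x":0,"y":0,"z":0,"rx":0,"ry":0,"rz":0,"grip":0.25},{"x":0,"y":0,"z":0,"rx":0,"ry":0,"rz":0,"grip":0.25},{"x":0,"y":0,"z":0,"rx":0,"ry":0,"rz":0,"grip":0.25}]' 
python3 -c "
from h import *
go(-.177,.173,.003,-19.6)"
```

```text
time: 3.58
eef_pos: [0.5027, 0.1803, 0.0091]
tcp_rot: [0.981, -0.196, 0.001, -0.0]
contact_force: [-0.7, 0.3, -0.2]
opening: 0.245
finger_force: 0.0
t 3.58 tcp frame [-0.1757  0.1733] z 0.0091 F [-0.7  0.3 -0.2] shift [-1.1  0.7  5.1] rz 0.1
time: 4.42
eef_pos: [0.5018, 0.1799, 0.0048]
tcp_rot: [0.981, -0.196, -0.0, 0.0]
contact_force: [0.6, 0.2, 0.0]
opening: 0.25
finger_force: 0.0
t 4.42 tcp frame [-0.1766  0.1728] z 0.0048 F [0.6 0.2 0. ] shift [-0.4 -0.1  1.8] rz -0.0
```

```bash

python3 -m creep '[{"x":0,"y":0,"z":1,"rx":0,"ry":0,"rz":0,"grip":0.25},{"x":0,"y":0,"z":1,"rx":0,"ry":0,"rz":0,"grip":0.25},{"x":2,"y":0,"z":0,"rx":0,"ry":0,"rz":0,"grip":0.25},{"x":4,"y":0,"z":0,"rx":0,"ry":0,"rz":0,"grip":0.25},{"x":4,"y":0,"z":0,"rx":0,"ry":0,"rz":0,"grip":0.25},{"x":4,"y":0,"z":0,"rx":0,"ry":0,"rz":0,"grip":0.25},{"x":4,"y":0,"z":0,"rx":0,"ry":0,"rz":0,"grip":0.25},{"x":4,"y":0,"z":0,"rx":0,"ry":0,"rz":0,"grip":0.25},{"x":4,"y":0,"z":0,"rx":0,"ry":0,"rz":0,"grip":0.25},{"x":4,"y":0,"z":0,"rx":0,"ry":0,"rz":0,"grip":0.25}]' 
python3 -c "
from h import *
go(-.177,.173,.003,-19.6)
c=optics.read_camera('wrist');cv2.imwrite('pics/w2.png',c['color'])
for b in blobs(c,(0,60,120),(14,170,255),150,.008): print(b[0],b[1],w2f(b[3]))"
```

```text
time: 5.25
eef_pos: [0.5299, 0.1682, 0.0029]
tcp_rot: [0.981, -0.196, -0.0, -0.0]
contact_force: [-0.9, -0.3, 0.6]
opening: 0.248
finger_force: 0.1
t 5.25 tcp frame [-0.1479  0.1626] z 0.0029 F [-0.9 -0.3  0.6] shift [-30.9  -0.1  -0.1] rz -0.0
[518.9 298.4] 10378 [-0.16099851  0.08754473]
[313.8 252.4] 11368 [-0.11888149  0.15241224]
```

View pics/w2.png

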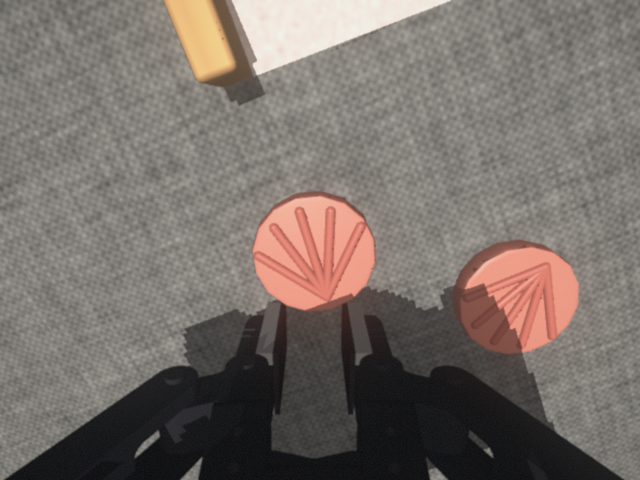

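The shell sits squarely in the cradle at (314,252), 31 mm ahead of the TCP. On this heading it would clip the wall's end, so I'll pivot about the shell to a heading of -37°, push inward, then turn straight.

```bash

python3 -m creep '[{"x":1,"y":-2.4,"z":0,"rx":0,"ry":0,"rz":4.4,"grip":0.25},{"x":1,"y":-2.4,"z":0,"rx":0,"ry":0,"rz":4.4,"grip":0.25},{"x":1,"y":-2.4,"z":0,"rx":0,"ry":0,"rz":4.4,"grip":0.25},{"x":1,"y":-2.4,"z":0,"rx":0,"ry":0,"rz":4.4,"grip":0.25},{"x":4,"y":0,"z":0,"rx":0,"ry":0,"rz":0,"grip":0.25},{"x":4,"y":0,"z":0,"rx":0,"ry":0,"rz":0,"grip":0.25},{"x":4,"y":0,"z":0,"rx":0,"ry":0,"rz":0,"grip":0.25},{"x":3,"y":0,"z":0,"rx":0,"ry":0,"rz":0,"grip":0.25},{"x":2,"y":0,"z":0,"rx":0,"ry":0,"rz":0,"grip":0.25},{"x":0,"y":0,"z":0,"rx":0,"ry":0,"rz":0,"grip":0.25}]' 
python3 -c "
from h import *
go(-.065,.113,.003,-37)
c=optics.read_camera('wrist');cv2.imwrite('pics/w3.png',c['color'])
for b in blobs(c,(0,60,120),(14,170,255),150,.008): print(b[0],b[1],w2f(b[3]))"
```

```text
time: 6.13
eef_pos: [0.5511, 0.1633, 0.0029]
tcp_rot: [0.939, -0.344, 0.0, -0.0]
contact_force: [-0.4, 0.3, 0.0]
opening: 0.247
finger_force: 0.0
t 6.13 tcp frame [-0.1265  0.1588] z 0.0029 F [-0.4  0.3  0. ] shift [76.7 -0.7 -0.1] rz -0.2
[526.8 289.4] 9757 [-0.16029967  0.08719134]
[313.6 251.3] 11278 [-0.10167701  0.14015639]
```

```bash

python3 -m creep '[{"x":4,"y":0,"z":0,"rx":0,"ry":0,"rz":0,"grip":0.25},{"x":7,"y":0,"z":0,"rx":0,"ry":0,"rz":0,"grip":0.25},{"x":8,"y":0,"z":0,"rx":0,"ry":0,"rz":0,"grip":0.25},{"x":8,"y":0,"z":0,"rx":0,"ry":0,"rz":0,"grip":0.25},{"x":8,"y":0,"z":0,"rx":0,"ry":0,"rz":0,"grip":0.25},{"x":8,"y":0,"z":0,"rx":0,"ry":0,"rz":0,"grip":0.25},{"x":8,"y":0,"z":0,"rx":0,"ry":0,"rz":0,"grip":0.25},{"x":8,"y":0,"z":0,"rx":0,"ry":0,"rz":0,"grip":0.25},{"x":8,"y":0,"z":0,"rx":0,"ry":0,"rz":0,"grip":0.25},{"x":8,"y":0,"z":0,"rx":0,"ry":0,"rz":0,"grip":0.25}]' 
python3 -m creep '[{"x":3,"y":0,"z":0,"rx":0,"ry":0,"rz":0,"grip":0.25},{"x":1,"y":2.5,"z":0,"rx":0,"ry":0,"rz":-4.6,"grip":0.25},{"x":1,"y":2.5,"z":0,"rx":0,"ry":0,"rz":-4.6,"grip":0.25},{"x":1,"y":2.5,"z":0,"rx":0,"ry":0,"rz":-4.6,"grip":0.25},{"x":1,"y":2.5,"z":0,"rx":0,"ry":0,"rz":-4.6,"grip":0.25},{"x":1,"y":2.5,"z":0,"rx":0,"ry":0,"rz":-4.6,"grip":0.25},{"x":1,"y":2.5,"z":0,"rx":0,"ry":0,"rz":-4.6,"grip":0.25},{"x":1,"y":2.5,"z":0,"rx":0,"ry":0,"rz":-4.6,"grip":0.25},{"x":1,"y":2.5,"z":0,"rx":0,"ry":0,"rz":-4.6,"grip":0.25},{"x":0,"y":0,"z":0,"rx":0,"ry":0,"rz":0,"grip":0.25}]' 
python3 -c "
from h import *
go(-.025,.1,.003,0)
c=optics.read_camera('wrist');cv2.imwrite('pics/w4.png',c['color'])
for b in blobs(c,(0,60,120),(14,170,255),150,.008): print(b[0],b[1],w2f(b[3]))"
```

```text
time: 7.02
eef_pos: [0.6085, 0.1147, 0.0028]
tcp_rot: [0.939, -0.344, -0.0, -0.0]
contact_force: [-0.2, 0.0, 1.0]
opening: 0.252
finger_force: 0.1
time: 7.85
eef_pos: [0.6094, 0.0918, 0.0028]
tcp_rot: [1.0, -0.03, -0.0, 0.0]
contact_force: [0.3, -0.0, 0.4]
opening: 0.252
finger_force: 0.0
t 7.85 tcp frame [-0.0645  0.0905] z 0.0028 F [ 0.3 -0.   0.4] shift [39.5 -9.7 -0.2] rz -0.3
[313.5 251.5] 10828 [-0.03326742  0.09068218]
```

View pics/w4.png

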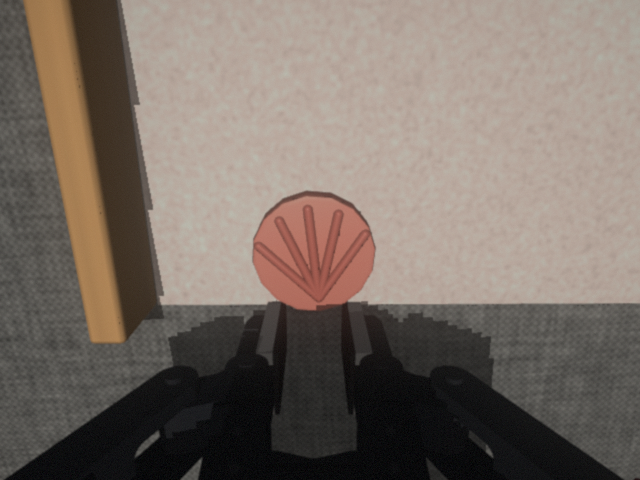

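Shell C is at (313,251), already crossing the paper's front edge, and the left wall is well clear. I'll push it 40 mm further, back off and lift.

```bash

python3 -m creep '[{"x":4,"y":0,"z":0,"rx":0,"ry":0,"rz":0,"grip":0.25},{"x":6,"y":0,"z":0,"rx":0,"ry":0,"rz":0,"grip":0.25},{"x":6,"y":0,"z":0,"rx":0,"ry":0,"rz":0,"grip":0.25},{"x":6,"y":0,"z":0,"rx":0,"ry":0,"rz":0,"grip":0.25},{"x":6,"y":0,"z":0,"rx":0,"ry":0,"rz":0,"grip":0.25},{"x":5,"y":0,"z":0,"rx":0,"ry":0,"rz":0,"grip":0.25},{"x":4,"y":0,"z":0,"rx":0,"ry":0,"rz":0,"grip":0.25},{"x":3,"y":0,"z":0,"rx":0,"ry":0,"rz":0,"grip":0.25},{"x":1,"y":0,"z":0,"rx":0,"ry":0,"rz":0,"grip":0.25},{"x":0,"y":0,"z":0,"rx":0,"ry":0,"rz":0,"grip":0.25}]' 
python3 -m creep '[{"x":-3,"y":0,"z":0,"rx":0,"ry":0,"rz":0,"grip":0.25},{"x":-8,"y":0,"z":0,"rx":0,"ry":0,"rz":0,"grip":0.25},{"x":-10,"y":0,"z":0,"rx":0,"ry":0,"rz":0,"grip":0.25},{"x":-5,"y":0,"z":-10,"rx":0,"ry":0,"rz":0,"grip":0.25},{"x":0,"y":0,"z":-25,"rx":0,"ry":0,"rz":0,"grip":0.25},{"x":0,"y":0,"z":-25,"rx":0,"ry":0,"rz":3,"grip":0.25},{"x":0,"y":0,"z":0,"rx":0,"ry":0,"rz":7,"grip":0.25},{"x":0,"y":0,"z":0,"rx":0,"ry":0,"rz":7,"grip":0.25},{"x":0,"y":0,"z":0,"rx":0,"ry":0,"rz":2,"grip":0.25},{"x":0,"y":0,"z":0,"rx":0,"ry":0,"rz":0,"grip":0.25}]' 
python3 -c "
from h import *
a=np.arctan2(.033-.0875,.005+.161);u=np.array([np.cos(a),np.sin(a)]);print(np.degrees(a))
go(*(np.array([-.161,.0875])-.05*u),.063,np.degrees(a))
c=optics.read_camera('wrist')
for b in blobs(c,(0,60,120),(14,170,255),150,.008): print(b[0],b[1],w2f(b[3]))
"
```

```text
time: 8.73
eef_pos: [0.6504, 0.0897, 0.0028]
tcp_rot: [1.0, -0.03, 0.0, 0.0]
contact_force: [-0.3, 0.6, -0.3]
opening: 0.248
finger_force: 0.0
time: 9.57
eef_pos: [0.624, 0.0914, 0.0639]
tcp_rot: [0.981, -0.195, 0.0, -0.0]
contact_force: [0.7, 0.1, -0.4]
opening: 0.248
finger_force: 0.0
-18.17569367142062
t 9.57 tcp frame [-0.0499  0.0909] z 0.0639 F [ 0.7  0.1 -0.4] shift [-153.6   41.3    0.8] rz -1.3
[529.4 386.3] 2409 [-0.15880708 -0.00118647]
[275.2 162.6] 6452 [0.0076004  0.09032723]
```

```bash

python3 -m creep '[{"x":-15,"y":4,"z":0,"rx":0,"ry":0,"rz":0,"grip":0.25},{"x":-30,"y":8,"z":0,"rx":0,"ry":0,"rz":0,"grip":0.25},{"x":-35,"y":9,"z":0,"rx":0,"ry":0,"rz":0,"grip":0.25},{"x":-35,"y":9,"z":0,"rx":0,"ry":0,"rz":0,"grip":0.25},{"x":-30,"y":8,"z":0,"rx":0,"ry":0,"rz":0,"grip":0.25},{"x":-9,"y":3,"z":0,"rx":0,"ry":0,"rz":0,"grip":0.25},{"x":0,"y":0,"z":15,"rx":0,"ry":0,"rz":-1,"grip":0.25},{"x":0,"y":0,"z":20,"rx":0,"ry":0,"rz":0,"grip":0.25},{"x":0,"y":0,"z":15,"rx":0,"ry":0,"rz":0,"grip":0.25},{"x":0,"y":0,"z":0,"rx":0,"ry":0,"rz":0,"grip":0.25}]' 
python3 -c "
from h import *
a=np.arctan2(.033-.0875,.005+.161);u=np.array([np.cos(a),np.sin(a)])
go(*(np.array([-.161,.0875])-.05*u),.003,np.degrees(a))
c=optics.read_camera('wrist')
for b in blobs(c,(0,60,120),(14,170,255),150,.008): print(b[0],b[1],w2f(b[3]))
"
```

```text
time: 10.45
eef_pos: [0.4642, 0.1121, 0.0105]
tcp_rot: [0.983, -0.186, -0.002, 0.001]
contact_force: [-1.1, -0.1, -0.2]
opening: 0.248
finger_force: 0.0
t 10.45 tcp frame [-0.2106  0.1031] z 0.0105 F [-1.1 -0.1 -0.2] shift [ 2.  -0.7  7.5] rz -0.2
[310.6 189.4] 11582 [-0.16095688  0.08798429]
[554.8 106. ] 14258 [-0.15994929  0.00179167]
```

```bash

python3 -m creep '[{"x":0,"y":0,"z":4,"rx":0,"ry":0,"rz":0,"grip":0.25},{"x":0,"y":0,"z":3,"rx":0,"ry":0,"rz":0,"grip":0.25},{"x":3,"y":0,"z":0,"rx":0,"ry":0,"rz":0,"grip":0.25},{"x":4,"y":0,"z":0,"rx":0,"ry":0,"rz":0,"grip":0.25},{"x":4,"y":0,"z":0,"rx":0,"ry":0,"rz":0,"grip":0.25},{"x":4,"y":0,"z":0,"rx":0,"ry":0,"rz":0,"grip":0.25},{"x":4,"y":0,"z":0,"rx":0,"ry":0,"rz":0,"grip":0.25},{"x":4,"y":0,"z":0,"rx":0,"ry":0,"rz":0,"grip":0.25},{"x":4,"y":0,"z":0,"rx":0,"ry":0,"rz":0,"grip":0.25},{"x":5,"y":0,"z":0,"rx":0,"ry":0,"rz":0,"grip":0.25}]' 
python3 -m creep '[{"x":7,"y":0,"z":0,"rx":0,"ry":0,"rz":0,"grip":0.25},{"x":8,"y":0,"z":0,"rx":0,"ry":0,"rz":0,"grip":0.25},{"x":8,"y":0,"z":0,"rx":0,"ry":0,"rz":0,"grip":0.25},{"x":8,"y":0,"z":0,"rx":0,"ry":0,"rz":0,"grip":0.25},{"x":8,"y":0,"z":0,"rx":0,"ry":0,"rz":0,"grip":0.25},{"x":8,"y":0,"z":0,"rx":0,"ry":0,"rz":0,"grip":0.25},{"x":8,"y":0,"z":0,"rx":0,"ry":0,"rz":0,"grip":0.25},{"x":8,"y":0,"z":0,"rx":0,"ry":0,"rz":0,"grip":0.25},{"x":8,"y":0,"z":0,"rx":0,"ry":0,"rz":0,"grip":0.25},{"x":7,"y":0,"z":0,"rx":0,"ry":0,"rz":0,"grip":0.25}]' 
python3 -c "
from h import *
go(-.025,.042,.003,-18.2)
c=optics.read_camera('wrist')
for b in blobs(c,(0,60,120),(14,170,255),150,.008): print(b[0],b[1],w2f(b[3]))
"
```

```text
time: 11.33
eef_pos: [0.4962, 0.1004, 0.0058]
tcp_rot: [0.983, -0.186, -0.0, 0.0]
contact_force: [0.1, -0.4, 0.3]
opening: 0.248
finger_force: 0.3
time: 12.17
eef_pos: [0.5695, 0.0716, 0.0059]
tcp_rot: [0.983, -0.186, 0.0, -0.0]
contact_force: [-0.6, -0.4, -0.4]
opening: 0.249
finger_force: 0.2
t 12.17 tcp frame [-0.1032  0.0683] z 0.0059 F [-0.6 -0.4 -0.4] shift [82.5  0.2  2.9] rz -0.2
[538. 390.] 1452 [-0.15988844 -0.00854844]
[313.5 250.2] 10484 [-0.07415316  0.0589238 ]
[129.   47.5] 13802 [0.00710418 0.09219307]
```

```bash

python3 -m creep '[{"x":5,"y":0,"z":0.7,"rx":0,"ry":0,"rz":0,"grip":0.25},{"x":7,"y":0,"z":0.7,"rx":0,"ry":0,"rz":0,"grip":0.25},{"x":8,"y":0,"z":0.6,"rx":0,"ry":0,"rz":0,"grip":0.25},{"x":8,"y":0,"z":0,"rx":0,"ry":0,"rz":0,"grip":0.25},{"x":8,"y":0,"z":0,"rx":0,"ry":0,"rz":0,"grip":0.25},{"x":8,"y":0,"z":0,"rx":0,"ry":0,"rz":0,"grip":0.25},{"x":8,"y":0,"z":0,"rx":0,"ry":0,"rz":0,"grip":0.25},{"x":7,"y":0,"z":0,"rx":0,"ry":0,"rz":0,"grip":0.25},{"x":6,"y":0,"z":0,"rx":0,"ry":0,"rz":0,"grip":0.25},{"x":5,"y":0,"z":0,"rx":0,"ry":0,"rz":0,"grip":0.25}]' 
python3 -m creep '[{"x":3,"y":0,"z":0,"rx":0,"ry":0,"rz":0,"grip":0.25},{"x":2,"y":0,"z":0,"rx":0,"ry":0,"rz":0,"grip":0.25},{"x":0,"y":0,"z":0,"rx":0,"ry":0,"rz":0,"grip":0.25},{"x":-3,"y":0,"z":0,"rx":0,"ry":0,"rz":0,"grip":0.25},{"x":-8,"y":0,"z":0,"rx":0,"ry":0,"rz":0,"grip":0.25},{"x":-10,"y":0,"z":-5,"rx":0,"ry":0,"rz":0,"grip":0.25},{"x":-5,"y":0,"z":-20,"rx":0,"ry":0,"rz":0,"grip":0.25},{"x":0,"y":0,"z":-25,"rx":0,"ry":0,"rz":-3,"grip":0.25},{"x":0,"y":0,"z":-10,"rx":0,"ry":0,"rz":-4,"grip":0.25},{"x":0,"y":0,"z":0,"rx":0,"ry":0,"rz":0,"grip":0.25}]' 
python3 -c "
from h import *
a=np.arctan2(-.028-.0025,.005+.16);u=np.array([np.cos(a),np.sin(a)]);print(np.degrees(a))
go(*(np.array([-.16,.0025])-.05*u),.063,np.degrees(a))
c=optics.read_camera('wrist')
for b in blobs(c,(0,60,120),(14,170,255),150,.008): print(b[0],b[1],w2f(b[3]))
"
```

```text
time: 13.05
eef_pos: [0.6346, 0.0461, 0.0039]
tcp_rot: [0.983, -0.186, 0.0, -0.0]
contact_force: [0.6, -1.3, 0.1]
opening: 0.252
finger_force: 0.1
time: 13.88
eef_pos: [0.6156, 0.0546, 0.0677]
tcp_rot: [0.992, -0.125, 0.003, -0.0]
contact_force: [0.6, -0.4, 0.5]
opening: 0.251
finger_force: 0.0
-10.472824019117636
t 13.88 tcp frame [-0.0563  0.0537] z 0.0677 F [ 0.6 -0.4  0.5] shift [-141.7   71.2    3.8] rz -0.8
[329.6 159.6] 6214 [-0.00314222  0.0354891 ]
[213.7 160.3] 6186 [0.00753522 0.09074505]
```

```bash

python3 -m creep '[{"x":-15,"y":7,"z":0,"rx":0,"ry":0,"rz":0,"grip":0.25},{"x":-30,"y":15,"z":0,"rx":0,"ry":0,"rz":0,"grip":0.25},{"x":-32,"y":16,"z":0,"rx":0,"ry":0,"rz":0,"grip":0.25},{"x":-32,"y":16,"z":0,"rx":0,"ry":0,"rz":0,"grip":0.25},{"x":-25,"y":13,"z":0,"rx":0,"ry":0,"rz":0,"grip":0.25},{"x":-8,"y":4,"z":0,"rx":0,"ry":0,"rz":-1,"grip":0.25},{"x":0,"y":0,"z":20,"rx":0,"ry":0,"rz":0,"grip":0.25},{"x":0,"y":0,"z":20,"rx":0,"ry":0,"rz":0,"grip":0.25},{"x":0,"y":0,"z":16,"rx":0,"ry":0,"rz":0,"grip":0.25},{"x":0,"y":0,"z":0,"rx":0,"ry":0,"rz":0,"grip":0.25}]' 
python3 -c "
from h import *
a=np.arctan2(-.028-.0025,.005+.16);u=np.array([np.cos(a),np.sin(a)])
go(*(np.array([-.16,.0025])-.05*u),.003,np.degrees(a))
c=optics.read_camera('wrist')
for b in blobs(c,(0,60,120),(14,170,255),150,.008): print(b[0],b[1],w2f(b[3]))
"
```

```text
time: 14.77
eef_pos: [0.4557, 0.0214, 0.0043]
tcp_rot: [0.993, -0.118, -0.004, -0.0]
contact_force: [-0.3, 0.4, -0.3]
opening: 0.247
finger_force: 0.0
t 14.77 tcp frame [-0.2142  0.0121] z 0.0043 F [-0.3  0.4 -0.3] shift [ 5.1 -0.4  1.2] rz 0.0
[311.6 181.4] 12890 [-0.15912913  0.00290977]
```

```bash

python3 -m creep '[{"x":3,"y":0,"z":1,"rx":0,"ry":0,"rz":0,"grip":0.25},{"x":4,"y":0,"z":1,"rx":0,"ry":0,"rz":0,"grip":0.25},{"x":4,"y":0,"z":0,"rx":0,"ry":0,"rz":0,"grip":0.25},{"x":4,"y":0,"z":0,"rx":0,"ry":0,"rz":0,"grip":0.25},{"x":4,"y":0,"z":0,"rx":0,"ry":0,"rz":0,"grip":0.25},{"x":4,"y":0,"z":0,"rx":0,"ry":0,"rz":0,"grip":0.25},{"x":4,"y":0,"z":0,"rx":0,"ry":0,"rz":0,"grip":0.25},{"x":4,"y":0,"z":0,"rx":0,"ry":0,"rz":0,"grip":0.25},{"x":4,"y":0,"z":0,"rx":0,"ry":0,"rz":0,"grip":0.25},{"x":5,"y":0,"z":0,"rx":0,"ry":0,"rz":0,"grip":0.25}]' 
python3 -m creep '[{"x":7,"y":0,"z":0,"rx":0,"ry":0,"rz":0,"grip":0.25},{"x":8,"y":0,"z":0,"rx":0,"ry":0,"rz":0,"grip":0.25},{"x":8,"y":0,"z":0,"rx":0,"ry":0,"rz":0,"grip":0.25},{"x":8,"y":0,"z":0,"rx":0,"ry":0,"rz":0,"grip":0.25},{"x":8,"y":0,"z":0,"rx":0,"ry":0,"rz":0,"grip":0.25},{"x":8,"y":0,"z":0,"rx":0,"ry":0,"rz":0,"grip":0.25},{"x":8,"y":0,"z":0,"rx":0,"ry":0,"rz":0,"grip":0.25},{"x":8,"y":0,"z":0,"rx":0,"ry":0,"rz":0,"grip":0.25},{"x":7,"y":0,"z":0,"rx":0,"ry":0,"rz":0,"grip":0.25},{"x":6,"y":0,"z":0,"rx":0,"ry":0,"rz":0,"grip":0.25}]' 
python3 -c "
from h import *
go(-.022,-.023,.003,-10.5)
c=optics.read_camera('wrist')
for b in blobs(c,(0,60,120),(14,170,255),150,.008): print(b[0],b[1],w2f(b[3]))
"
```

```text
time: 15.65
eef_pos: [0.4981, 0.0114, 0.0057]
tcp_rot: [0.993, -0.117, -0.0, -0.0]
contact_force: [-0.8, -0.4, 0.1]
opening: 0.249
finger_force: 0.2
time: 16.48
eef_pos: [0.5727, -0.0064, 0.0059]
tcp_rot: [0.993, -0.117, 0.0, 0.0]
contact_force: [0.6, -0.2, 0.6]
opening: 0.25
finger_force: 0.1
t 16.48 tcp frame [-0.0959 -0.0095] z 0.0059 F [ 0.6 -0.2  0.6] shift [75.1 -0.1  2.9] rz 0.1
[313.6 249.9] 10512 [-0.0656447  -0.01478705]
[  0. 108.] 836 [0.00048548 0.07624038]
[121.5  96. ] 14886 [-0.00309879  0.03639242]
```

```bash

python3 -m creep '[{"x":5,"y":0,"z":0.7,"rx":0,"ry":0,"rz":0,"grip":0.25},{"x":7,"y":0,"z":0.7,"rx":0,"ry":0,"rz":0,"grip":0.25},{"x":8,"y":0,"z":0.6,"rx":0,"ry":0,"rz":0,"grip":0.25},{"x":8,"y":0,"z":0,"rx":0,"ry":0,"rz":0,"grip":0.25},{"x":8,"y":0,"z":0,"rx":0,"ry":0,"rz":0,"grip":0.25},{"x":8,"y":0,"z":0,"rx":0,"ry":0,"rz":0,"grip":0.25},{"x":8,"y":0,"z":0,"rx":0,"ry":0,"rz":0,"grip":0.25},{"x":7,"y":0,"z":0,"rx":0,"ry":0,"rz":0,"grip":0.25},{"x":5,"y":0,"z":0,"rx":0,"ry":0,"rz":0,"grip":0.25},{"x":4,"y":0,"z":0,"rx":0,"ry":0,"rz":0,"grip":0.25}]' 
python3 -m creep '[{"x":2,"y":0,"z":0,"rx":0,"ry":0,"rz":0,"grip":0.25},{"x":1,"y":0,"z":0,"rx":0,"ry":0,"rz":0,"grip":0.25},{"x":0,"y":0,"z":0,"rx":0,"ry":0,"rz":0,"grip":0.25},{"x":-3,"y":0,"z":0,"rx":0,"ry":0,"rz":0,"grip":0.25},{"x":-8,"y":0,"z":0,"rx":0,"ry":0,"rz":0,"grip":0.25},{"x":-10,"y":0,"z":-5,"rx":0,"ry":0,"rz":0,"grip":0.25},{"x":-10,"y":0,"z":-20,"rx":0,"ry":0,"rz":0,"grip":0.25},{"x":-10,"y":0,"z":-30,"rx":0,"ry":0,"rz":0,"grip":0.25},{"x":-10,"y":0,"z":-35,"rx":0,"ry":0,"rz":0,"grip":0.25},{"x":-10,"y":0,"z":-35,"rx":0,"ry":0,"rz":0,"grip":0.25}]' 
python3 -m creep '[{"x":-20,"y":0,"z":-20,"rx":0,"ry":0,"rz":0,"grip":0.25},{"x":-20,"y":0,"z":-20,"rx":0,"ry":0,"rz":0,"grip":0.25},{"x":-20,"y":0,"z":-20,"rx":0,"ry":0,"rz":0,"grip":0.25},{"x":-20,"y":0,"z":-20,"rx":0,"ry":0,"rz":0,"grip":0.25},{"x":0,"y":0,"z":-10,"rx":0,"ry":0,"rz":0,"grip":0.25},{"x":0,"y":0,"z":0,"rx":0,"ry":0,"rz":0,"grip":0.25},{"x":0,"y":0,"z":0,"rx":0,"ry":0,"rz":0,"grip":0.25},{"x":0,"y":0,"z":0,"rx":0,"ry":0,"rz":0,"grip":0.25},{"x":0,"y":0,"z":0,"rx":0,"ry":0,"rz":0,"grip":0.25},{"x":0,"y":0,"z":0,"rx":0,"ry":0,"rz":0,"grip":0.25}]' 
python3 -c "
from h import *
for n in('wrist','top'):
  c=optics.read_camera(n);cv2.imwrite(f'pics/{n}9.png',c['color'])
  for b in blobs(c,(0,60,120),(14,170,255),120,.008):
    f=w2f(b[3])
    if abs(f[0])<.2 and abs(f[1])<.2: print(n,b[0],b[1],f)
"
```

```text
time: 17.37
eef_pos: [0.6387, -0.0222, 0.0038]
tcp_rot: [0.993, -0.117, 0.0, 0.0]
contact_force: [0.6, -1.0, 0.5]
opening: 0.252
finger_force: 0.2
time: 18.2
eef_pos: [0.5793, -0.008, 0.1289]
tcp_rot: [0.993, -0.117, -0.001, -0.0]
contact_force: [-0.1, -0.7, 0.7]
opening: 0.249
finger_force: 0.0
time: 19.03
eef_pos: [0.5035, 0.0099, 0.2172]
tcp_rot: [0.993, -0.117, -0.001, -0.0]
contact_force: [0.6, -0.4, -0.1]
opening: 0.247
finger_force: 0.0
wrist [398.2 176.8] 906 [-0.15685858 -0.07167138]
wrist [313.5   0. ] 232 [-0.01289516 -0.02462862]
wrist [232.7   7.6] 1510 [-0.00687558  0.03637917]
wrist [158.6   7.7] 1607 [0.00322042 0.09145129]
top [318.6 215.1] 157 [-0.00644895  0.03454446]
top [341.9 214.6] 157 [ 1.10898508e-05 -2.85038250e-02]
top [298.8 209.2] 162 [0.00513696 0.0895782 ]
```

View pics/wrist9.png

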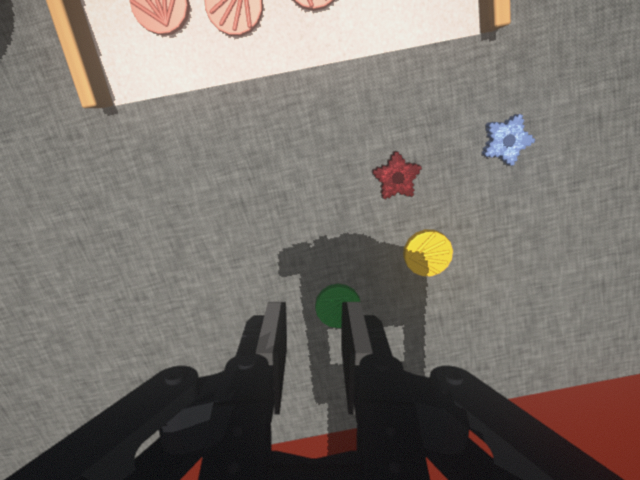

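View pics/top9.png

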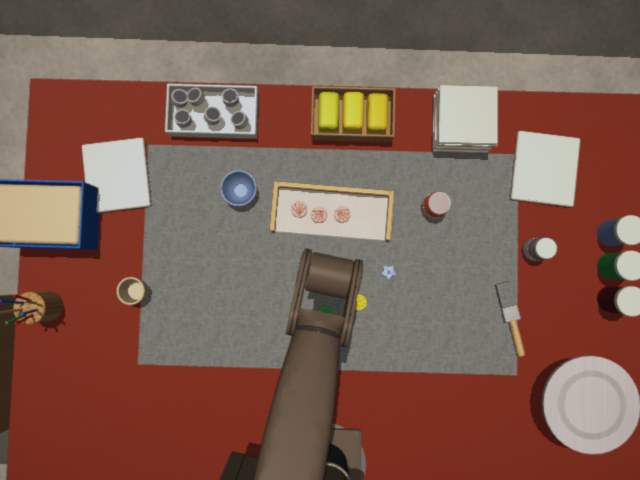

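The top view shows the three shells at (299,209), (319,215) and (342,215). They lie flat on the paper, at least 30 mm inside the open edge. The wrist view shows the stars and look-alikes where they were. I'm handing in.

```bash
python3 -c "
from plant import sign_off
print(sign_off())"
```

```text
the job is handed in; nothing more can be done
None
```

All three pink shells were swept into the frame and lie flat and fully inside it, with everything else left where it was; the job is handed in at about 19 s of the 51 s allowed.

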